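Unlock the tube rocker: draw the red transport pin and park it in the side notch

ROBOT

A 6-joint arm with a two-finger parallel gripper is mounted at the origin on the work surface. World frame = base frame: x ahead of the robot, y to its left, z up, the work surface at z = 0. Lengths are in m, angles in degrees, forces in N, time in s.
With the tool pointing down it reaches from about 0.375 to 0.9 m from the base axis. Payload 3.1 kg.
Tool frame: the origin (TCP) lies at the very end of the fingers, on their centre line; the grasp point (between the pads) lies bot.hold_point_z behind it (bot.hold_point_z is the distance from the TCP to the grasp point, in m); z points along the fingers, y is the line along which they close (so a half turn about z gives the same grasp; the last joint's range is limited). The gripper opens to 87 mm and grips with 3 to 60 N. Pads are 19 mm wide; open, the fingers measure 117 mm over their backs; the gripper's body (75 mm by 190 mm) begins 51 mm behind the grasp point.
Start: joints at [54.059, 30.224, 82.088, -0, 67.689, -10.227], TCP at [0.271, 0.563, 0.223] pointing down, gripper open.
Joint ranges: [-176.69, 176.69], [-43.24, 126.21], [12.49, 139.97], [-82, 262], [0, 151.66], [-163.58, 163.58]. Speed limits (degrees/s): [159.86, 159.86, 180, 180, 180, 180].

INTERFACE

Orientations are given as a 3x3 rotation matrix whose columns are the frame's x, y, z axes.
In Python, from rig import bot gives the robot as it stands.
- The arm moves only by the tool apply_moves, never from a script. Its argument "plan" is one flat list of numbers, 4 for each row, row after row: the shift along the world's x, y, z normalised to -1 to 1, where 1 is 0.05 m, then the turn about the world's z normalised to -1 to 1, where 1 is 10 degrees. A call has 1 to 12 rows; each row shifts and turns the commanded pose from where the row before left it; what a row does not reach is not made up. A row lasts 1/8 s, in which the tool goes at most 62.5 mm and 10.7 degrees, less where a joint would pass 70% of its speed; a pose out of reach is approached as far as the arm can. A call with a number of a shift or a turn outside -1 to 1 is refused whole. A call with a gripper value outside its range is refused whole. "grip" is the closure, from -1 (fully open) to 1 (shut), so that 0 is half open, set as the call begins (left out, the last holds). The fingers move at their own pace and stop on an object; the grip force is fixed at half the most. Time passes only in rows, so rows that do not move let the fingers close. It gives the time, the measured TCP pose, the force, the opening and the grip force at its end, in the units of the state.
- bot.read_state(): the state, without advancing time (a new reading comes with each control period).
- bot.capture(name): name is "scene" or "top"; returns (picture, depth): 480x640x3 uint8, red, green, blue; 480x640 float32, m along the optical axis (not along the pixel's ray), 0 where there is no reading.
- bot.camera_info(name): a dict with "vertical_fov" (degrees; the focal length in pixels is half the picture's height over the tangent of half this angle, whatever the lens; pixels are square), "cx", "cy" (the principal point, pixels), "rvec" (rotation vector, rad) and "tvec" (3), from world to camera coordinates, as OpenCV has them. Camera axes: x right, y down, z forward; pixel columns grow to the right and rows downward; lengths in m; the calibration is good to about 2 mm. A picture is of the moment at which its call begins. camera_info takes no time and is no camera call.
- bot.hand_in(): hands the job in; it is judged then, once.
Trained networks look in the newest picture that a camera, given by its name, has taken for a name from the list of things; names that differ only in an ending like _2 or _b are one class to them, and where a whole thing is asked for, a point or a joint stands for the part that bears it (a point fixed in the world has none). Each returns a list of dicts, best first, with "p" (0 to 1); they miss things now and then, are a little off and sometimes report something else, mostly with a low value. They report only what shows in the picture. A call takes as long as a camera call.
- bot.outline_of(camera, target): "mask" (480x640 bool, what is visible of it) and "xy" ([column, row] as shares, 0 to 1, of the picture: columns of its width, rows of its height, amid what is visible of it).
- bot.pinpoint(camera, target): "xy" ([column, row] as shares, 0 to 1, of the picture: columns of its width, rows of its height: a listed point, or the origin of a listed thing).
The state is a dict: "time_s": time; "joint_positions": joint angles; "qvel": joint speeds; "tau": joint torques, N m; "position": TCP position; "tcp_rot": TCP orientation; "force": force on the tool from outside, world axes, zero at the start; "moment": the same for the moment, N m; "opening": opening from 0.0 (shut) to 1.0 (fully open); "grasp_force": force on a finger pad.
Only numpy, scipy, OpenCV 4.12 (cv2) and the standard library are available. Lean on these libraries where they do the work, as an engineer would, in place of code of your own. Each camera call takes 0.05 s, during which the arm holds its last target. There are 200 camera calls.

TASK

The tube rocker is still locked for transport. Draw the red-knobbed pin straight up out of its bore and park it upright in the open notch of the blue bracket on the rocker's side, hanging by its collar, then let go. The black-knobbed pin holds the platform and must stay where it is, and do not knock over the brown bottle.

Things in the scene. Friction and masses are not known exactly. Their poses are not given: they have to be found in the camera images.
- red_pin: Transport pin, 0.16 kg: red plastic knob (upright cylinder, 28 mm diameter, z = 6 to 48 mm), steel collar (48 mm diameter, z = 0 to 6), steel shank below (14 mm diameter, z = 0 to -52). Origin on the axis at the collar's underside, z up. Stands loose, collar on the platform, in one of the rocker's two 20 mm bores; which one varies. Rises 52 mm to come clear.
- black_pin: Platform pin: same shape, size and frame, black knob, in the rocker's other bore, 200 mm from the red one; not to be moved. Rocker (fixed): white housing 200 x 270 mm, 60 mm high, platform top at 74 mm. Between the two pins sample tubes lie within 50 mm of the middle, up to 96 mm above the table.
- notch (a point): Parking notch: slot 28 mm wide in the 8 mm thick blue bracket plate on the rocker's side, clear below. Point: middle of the parking place, at the plate's top, 74 mm above the table. x points out through the open mouth (at x = +40 mm; closed end at -19), y across the slot, z up. Plate 84 mm wide; bores are at x = -180, y = +-100 mm. Shank enters from above or by the mouth; collar rests on plate.
- bottle: A brown glass specimen jar with a white cap, 56 mm diameter, 110 mm high, 0.3 kg, standing loose on the table beside the rocker. Origin at the centre of its underside, z up.

How it is judged:
By the outcome, as a careful person would: the job done as asked, in the order asked, and still so for the second after the job is handed in, with the robot touching nothing.
It also fails if it takes over 37 s, if anything falls off the work surface, if the arm or the gripper's body presses on something with over 40 N, if the wrist force passes 120 N, or if a joint passes its speed limit or range.

## Working session

There is one attempt and no reset: what is moved stays moved. The work goes in short steps, Python scripts to look and compute and a tool call to move; the robot and the scene stay as the last step left them, time stands still between calls to the robot, and variables do not carry over. Pictures are saved under pics/ and viewed, at most 10 in all, crops included, and the job is handed in when it is done.

Besides the shell and the picture viewer there is one more tool, called after "Request:" as name(argument=value, ...) on one line, values as JSON. apply_moves: Moves the arm, as the interface text tells. Its arguments: {"type":"object","properties":{"plan":{"type":"array","items":{"type":"number"}},"grip":{"type":"number"}},"required":["plan"]}

```bash
mkdir -p pics
cat > h.py <<'E'
import numpy as np, cv2
from rig import bot
def cam(n):
    c=bot.camera_info(n); f=240/np.tan(np.radians(c["vertical_fov"])/2)
    R=cv2.Rodrigues(np.array(c["rvec"],float))[0]; t=np.array(c["tvec"],float).ravel()
    return f,c["cx"],c["cy"],R,t
def ray(n,u,v):
    f,cx,cy,R,t=cam(n); d=R.T@np.array([(u-cx)/f,(v-cy)/f,1]); return -R.T@t,d
def at_z(n,u,v,z):
    o,d=ray(n,u,v); return o+d*(z-o[2])/d[2]
def tri(a,b):
    (o1,d1),(o2,d2)=a,b
    s=np.linalg.lstsq(np.c_[d1,-d2],o2-o1,rcond=None)[0]
    p,q=o1+s[0]*d1,o2+s[1]*d2
    return (p+q)/2,np.linalg.norm(p-q)
def cloud(n,dep,mask=None):
    f,cx,cy,R,t=cam(n); v,u=np.nonzero((dep>0)&(True if mask is None else mask)); z=dep[v,u]
    return (np.c_[(u-cx)/f*z,(v-cy)/f*z,z]-t)@R
E
python3 - <<'E'
from h import *
np.set_printoptions(precision=4,suppress=True)
ims=[];D={}
for n in("scene","top"):
    im,d=bot.capture(n); D[n]=d; ims.append(im)
    cv2.imwrite(f"pics/{n}0.png",im[...,::-1])
    print(n,bot.camera_info(n),"cam at",ray(n,0,0)[0])
P={}
for t in("red_pin","black_pin","notch","bottle"):
    for n in("scene","top"):
        for r in bot.pinpoint(n,t)[:2]:
            u,v=r["xy"][0]*640,r["xy"][1]*480; print(t,n,round(r["p"],2),round(u),round(v),at_z(n,u,v,0 if t=="bottle" else .074))
            P.setdefault((t,n),ray(n,u,v))
    if (t,"scene") in P and (t,"top") in P: print("tri",t,tri(P[t,"scene"],P[t,"top"]))
print(bot.hold_point_z,bot.read_state())
E
```

```text
scene {'vertical_fov': 57.27619438807784, 'cx': 325.85004715093964, 'cy': 231.93200060539516, 'rvec': array([ 1.9684,  1.6289, -0.5914]), 'tvec': array([-0.1461, -0.388 ,  1.3008])} cam at [ 1.1335 -0.0575  0.7587]
top {'vertical_fov': 57.408626587853476, 'cx': 319.59965305295833, 'cy': 236.4923728340705, 'rvec': array([ 2.1882, -2.1417,  0.1093]), 'tvec': array([0.0257, 0.5781, 0.8918])} cam at [0.4804 0.0329 0.9478]
red_pin scene 0.91 303 201 [0.4864 0.0085 0.074 ]
red_pin top 0.93 335 281 [0.4855 0.0051 0.074 ]
tri red_pin (array([0.4857, 0.0068, 0.0736]), np.float64(0.0035588917772517753))
black_pin scene 0.56 390 192 [0.496  0.1984 0.074 ]
black_pin top 0.59 233 276 [0.4904 0.2084 0.074 ]
tri black_pin (array([0.4897, 0.2054, 0.0673]), np.float64(0.008633388905047813))
notch scene 0.59 365 269 [0.6827 0.0969 0.074 ]
notch top 0.98 293 190 [0.6671 0.0936 0.074 ]
tri notch (array([0.6713, 0.0977, 0.0571]), np.float64(0.005996343183395713))
bottle scene 0.86 473 232 [0.5835 0.373  0.    ]
bottle top 0.66 169 225 [0.598 0.367 0.   ]
tri bottle (array([0.5961, 0.362 , 0.0174]), np.float64(0.002116209086697523))
0.0187 {'time_s': 0.5, 'joint_positions': array([ 54.0598,  30.2251,  82.0887,   0.0009,  67.6886, -10.2284]), 'qvel': array([ 0.0943, -0.1137, -0.0312,  0.026 ,  0.0487, -0.0047]), 'tau': array([ -0.0005, -43.9609, -17.6791,   0.0633,   0.0516,  -0.0001]), 'position': array([0.2711, 0.5631, 0.2225]), 'tcp_rot': array([[-0.901 ,  0.4338, -0.    ],
       [ 0.4338,  0.901 , -0.    ],
       [ 0.    , -0.    , -1.    ]]), 'force': array([-0.3105,  0.2434,  0.013 ]), 'moment': array([ 0.0794, -0.007 , -0.0212]), 'grasp_force': 0.0, 'opening': 1.003597204701797}
```

View pics/scene0.png

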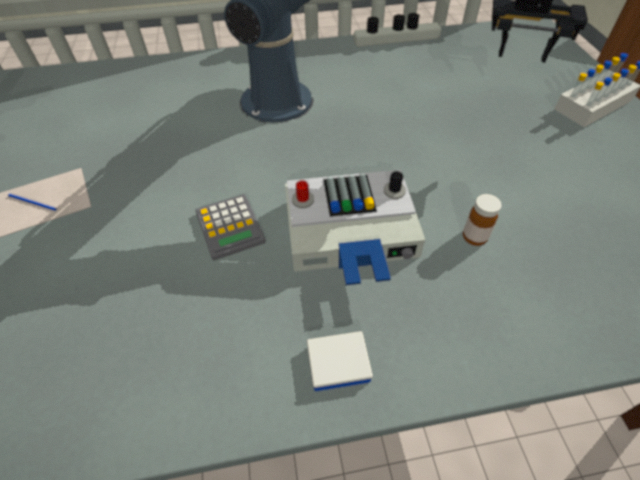

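View pics/top0.png

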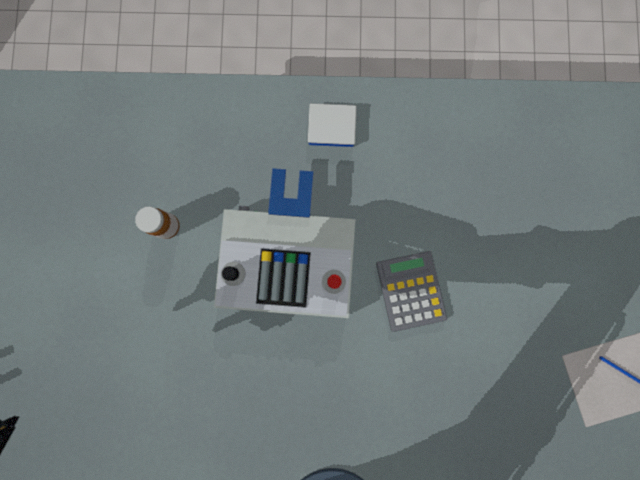

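The scene view shows the red pin at (303,195), the black pin at (396,182), the blue bracket at (365,262) and the bottle at (482,220). In the top view they are at (334,282), (231,273), (291,192) and (158,222). The notch mouth faces +x. Next I'll refine the knob and slot geometry.

Run:
```python
from h import *
np.set_printoptions(precision=4,suppress=True)
C={};knob={}
for n in("scene","top"):
    im,d=bot.capture(n); h=cv2.cvtColor(im,cv2.COLOR_RGB2HSV); H,S,V=[h[...,i].astype(int) for i in range(3)]
    red=((H<8)|(H>172))&(S>150)&(V>60); blue=(H>100)&(H<125)&(S>150)&(V>60)
    win=np.zeros_like(red); 
    if n=="scene": win[160:300,280:420]=1
    else: win[150:300,210:370]=1
    for k,m in(("red",red),("blue",blue)):
        m=m&win; nl,lab,st,ce=cv2.connectedComponentsWithStats(m.astype(np.uint8)); i=1+st[1:,4].argmax(); m=lab==i
        p=cloud(n,d,m); zt=np.percentile(p[:,2],90); q=p[abs(p[:,2]-zt)<.006]
        print(n,k,st[i],"n",len(p),"ztop",zt,"topmean",q.mean(0),"minmax",np.percentile(q,2,0),np.percentile(q,98,0))
        if k=="blue":
            # outline on plane z=.074
            cs=max(cv2.findContours(m.astype(np.uint8),0,2)[0],key=cv2.contourArea)
            ap=cv2.approxPolyDP(cs,2.5,True)[:,0]
            print(np.c_[ap,[at_z(n,u,v,.074)[:2] for u,v in ap]])
        else:
            # edge: top cap pixels centroid
            knob[n]=q
```

```text
scene red [297 181  11  21 203] n 201 ztop 0.12354798023974511 topmean [0.4897 0.0071 0.1225] minmax [ 0.4775 -0.0028  0.1177] [0.498  0.0171 0.1251]
scene blue [ 340  240   49   44 1438] n 1428 ztop 0.07682208125778403 topmean [0.6616 0.0967 0.0753] minmax [0.6208 0.0569 0.0725] [0.7084 0.1364 0.0777]
[[378.     240.       0.6208   0.1381]
 [340.     245.       0.6187   0.0616]
 [340.     266.       0.6679   0.0513]
 [344.     269.       0.676    0.0573]
 [347.     283.       0.7075   0.0562]
 [358.     282.       0.7092   0.0766]
 [356.     268.       0.6781   0.08  ]
 [367.     263.       0.6708   0.1032]
 [373.     265.       0.6775   0.1132]
 [376.     279.       0.7091   0.1107]
 [388.     278.       0.7112   0.1331]]
top red [328 275  13  13 142] n 141 ztop 0.12351588808981316 topmean [0.4842 0.0088 0.1218] minmax [ 0.4733 -0.0024  0.1185] [0.4956 0.02   0.1244]
top blue [ 269  169   44   48 1365] n 1361 ztop 0.07587632482560412 topmean [0.6559 0.099  0.0739] minmax [0.6169 0.0593 0.071 ] [0.7053 0.1384 0.0771]
[[273.     169.       0.7091   0.1358]
 [269.     212.       0.6203   0.141 ]
 [308.     216.       0.6138   0.0621]
 [312.     172.       0.7045   0.0562]
 [300.     172.       0.704    0.0806]
 [299.     194.       0.6585   0.0815]
 [294.     200.       0.6459   0.0912]
 [282.     197.       0.6516   0.1157]
 [284.     170.       0.7075   0.1133]]
```

Request:
apply_moves(plan=[0.355, -0.925, 0, -0.56, 0.355, -0.925, 0, -0.56, 0.355, -0.925, 0, -0.56, 0.355, -0.925, 0, -0.56, 0.355, -0.925, 0, -0.56, 0.355, -0.925, 0, -0.56, 0.355, -0.925, 0, -0.56, 0.355, -0.925, 0, -0.56, 0.355, -0.925, 0, -0.56, 0.355, -0.925, 0, -0.56, 0.355, -0.925, 0, -0.56, 0.355, -0.925, 0, -0.56], grip=-0.8)

```text
time_s: 2.1
position: [0.4848, 0.0065, 0.2229]
tcp_rot: [[0.054, 0.999, 0.001], [0.999, -0.054, -0.0], [0.0, 0.001, -1.0]]
force: [0.6, -0.1, 0.1]
opening: 0.903
grasp_force: 0.0
```

Request:
apply_moves(plan=[0, 0, 0, 0, 0, 0, 0, 0])

```text
time_s: 2.35
position: [0.4835, 0.0084, 0.2224]
tcp_rot: [[0.051, 0.999, -0.001], [0.999, -0.051, 0.001], [0.001, -0.001, -1.0]]
force: [0.0, -0.0, -0.2]
opening: 0.903
grasp_force: 0.0
```

Request:
apply_moves(plan=[0, 0, -0.4, 0, 0, 0, -0.5, 0, 0, 0, -0.5, 0, 0, 0, -0.5, 0, 0, 0, -0.4, 0, 0, 0, -0.3, 0, 0, 0, -0.1, 0, 0, 0, 0, 0, 0, 0, 0, 0])

```text
time_s: 3.48
position: [0.4845, 0.0084, 0.0882]
tcp_rot: [[0.05, 0.999, 0.001], [0.999, -0.05, -0.0], [-0.0, 0.001, -1.0]]
force: [-0.2, 0.8, -0.1]
opening: 0.897
grasp_force: 0.0
```

Run:
```python
from h import *
a,_=bot.capture("scene");b,_=bot.capture("top")
z=lambda i:cv2.resize(i,(400,400),interpolation=cv2.INTER_CUBIC)
cv2.imwrite("pics/g.png",np.hstack([z(a[110:290,240:420]),z(b[190:370,240:420])])[...,::-1])
s=bot.read_state();print(s["position"],s["force"])
```

```text
[0.4845348  0.00814513 0.08818146] [-0.07095546  0.56453276 -0.63019792]
```

View pics/g.png

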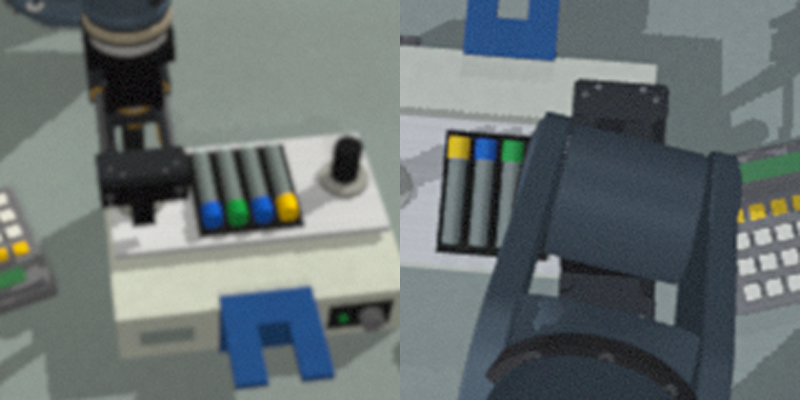

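The left crop shows the gripper straddling the red pin at about (145,200), clear of the tubes and the black pin at (345,165). I'll close the fingers.

Request:
apply_moves(plan=[0, 0, 0, 0, 0, 0, 0, 0, 0, 0, 0, 0, 0, 0, 0, 0, 0, 0, 0, 0, 0, 0, 0, 0], grip=1)

```text
time_s: 4.32
position: [0.4843, 0.0081, 0.0875]
tcp_rot: [[0.051, 0.999, 0.0], [0.999, -0.051, -0.0], [-0.0, 0.0, -1.0]]
force: [0.1, 0.2, -0.2]
opening: 0.312
grasp_force: 30.0
```

Request:
apply_moves(plan=[0, 0, 0, 0, 0, 0, 0, 0])

```text
time_s: 4.58
position: [0.4843, 0.0081, 0.0875]
tcp_rot: [[0.051, 0.999, 0.0], [0.999, -0.051, -0.0], [-0.0, 0.0, -1.0]]
force: [0.1, -0.1, -0.6]
opening: 0.313
grasp_force: 30.0
```

Request:
apply_moves(plan=[0, 0, 0.1, 0, 0, 0, 0.2, 0, 0, 0, 0.3, 0, 0, 0, 0.3, 0, 0, 0, 0.3, 0, 0, 0, 0.3, 0, 0, 0, 0.2, 0, 0, 0, 0.1, 0, 0, 0, 0, 0])

```text
time_s: 5.7
position: [0.4842, 0.0081, 0.1778]
tcp_rot: [[0.051, 0.999, 0.0], [0.999, -0.051, -0.0], [-0.0, 0.0, -1.0]]
force: [-0.3, 0.9, -1.4]
opening: 0.311
grasp_force: 30.0
```

Request:
apply_moves(plan=[0.3, 0, 0, 0, 0.6, 0, 0, 0, 0.6, 0, 0, 0, 0.5, 0.2, 0, 0, 0.5, 0.4, 0, 0, 0.5, 0.4, 0, 0, 0.4, 0.4, 0, 0, 0.2, 0.3, 0, 0, 0.08, 0.1, 0, 0, 0, 0, 0, 0, 0, 0, 0, 0])

```text
time_s: 7.08
position: [0.6675, 0.0974, 0.1775]
tcp_rot: [[0.051, 0.999, -0.001], [0.999, -0.051, -0.0], [-0.0, -0.001, -1.0]]
force: [-0.5, -0.4, -1.7]
opening: 0.313
grasp_force: 30.0
```

Run:
```python
from h import *
np.set_printoptions(precision=4,suppress=True)
a,d=bot.capture("scene");b,_=bot.capture("top")
z=lambda i:cv2.resize(i,(400,400),interpolation=cv2.INTER_CUBIC)
cv2.imwrite("pics/h.png",np.hstack([z(a[150:310,280:440]),z(b[110:270,210:370])])[...,::-1])
s=bot.read_state();print(s["position"],s["force"],s["opening"])
for n in("scene","top"):
  for t in("red_pin","notch"):
    for r in bot.pinpoint(n,t)[:1]:
        u,v=r["xy"][0]*640,r["xy"][1]*480; print(n,t,r["p"],u,v,at_z(n,u,v,.074),at_z(n,u,v,.164))
```

```text
[0.6677 0.0974 0.1777] [-0.4101  0.8425 -1.5471] 0.3122804595799088
scene red_pin 0.41 369.08799999999997 233.904 [0.6023 0.1246 0.074 ] [0.6721 0.1006 0.164 ]
scene notch 0.68 365.12 268.608 [0.6827 0.0966 0.074 ] [0.7419 0.0763 0.164 ]
```

View pics/h.png

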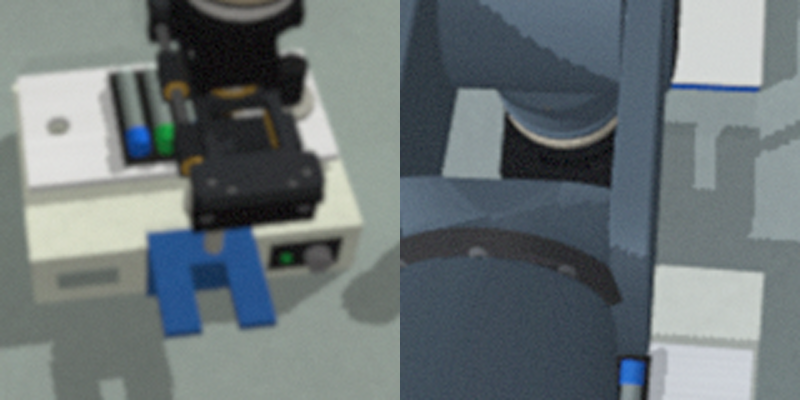

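The left crop shows the pin held with its shank tip at about (213,252), above the closed end of the slot. The empty bore is at (58,126). I'll check the tip position with the calibration.

Run:
```python
from h import *
np.set_printoptions(precision=4,suppress=True)
f,cx,cy,R,t=cam("scene")
print(at_z("scene",365.2,250.5,.1123))
# predicted pixels of bottom rim for hypothesised axis at TCP, and slot geometry
def px(p): q=R@np.array(p)+t; return np.array([cx+f*q[0]/q[2],cy+f*q[1]/q[2]])
c=np.array([.6677,.0974])
print("tip front",px([c[0]+.007,c[1],.1123]),"tip l/r",px([c[0],c[1]-.007,.1123]),px([c[0],c[1]+.007,.1123]))
n=np.array([.668,.098]);ex=np.array([.998,-.059]);ey=np.array([.059,.998])
for a,b in((40,14),(40,-14),(-19,0),(0,14),(0,-14),(40,42),(40,-42)): 
    q=n+ex*a/1e3+ey*b/1e3; print(a,b,(px([*q,.074])-[280,150])*2.5)
```

```text
[0.6688 0.0978 0.1123]
tip front [365.7859 253.0669] tip l/r [361.1592 250.6414] [368.5702 249.4829]
40 14 [238.385  322.3309]
40 -14 [201.0839 326.5154]
-19 0 [205.5521 260.6977]
0 14 [228.0687 278.6284]
0 -14 [191.8654 282.5793]
40 42 [275.4975 318.1676]
40 -42 [163.5929 330.7213]
```

Request:
apply_moves(plan=[0.02, 0.01, -0.1, 0, 0, 0, -0.2, 0, 0, 0, -0.2, 0, 0, 0, -0.2, 0, 0, 0, -0.2, 0, 0, 0, -0.1, 0, 0, 0, 0, 0])

```text
time_s: 8.25
position: [0.6688, 0.0986, 0.127]
tcp_rot: [[0.051, 0.999, -0.001], [0.999, -0.051, 0.0], [-0.0, -0.001, -1.0]]
force: [-0.0, -0.3, -1.0]
opening: 0.31
grasp_force: 30.0
```

Run:
```python
from h import *
a,d=bot.capture("scene")
z=lambda i:cv2.resize(i,(600,600),interpolation=cv2.INTER_CUBIC)
cv2.imwrite("pics/i.png",z(a[200:300,320:420])[...,::-1])
s=bot.read_state();print(s["position"],s["force"],s["opening"])
```

```text
[0.66923103 0.09860782 0.12746898] [ 1.13386532 -0.03463526 -1.78975289] 0.3095510865542523
```

View pics/i.png

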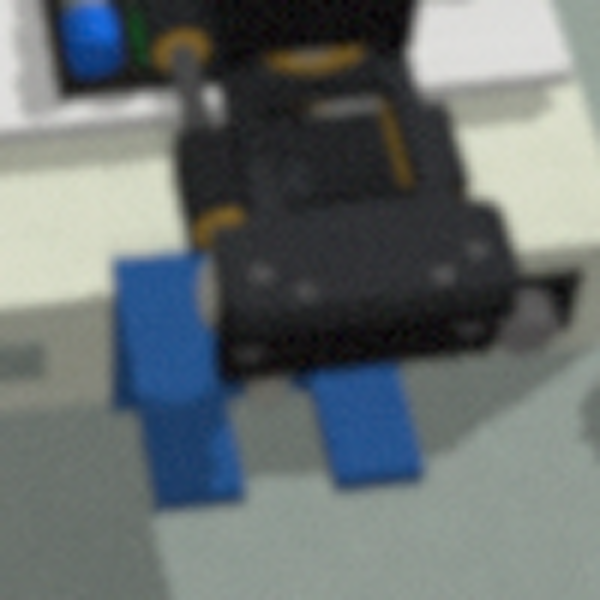

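The gripper hides most of the shank. The collar edge shows at (207,290), the prongs are clear, and there is no contact force, so I'll keep lowering.

Request:
apply_moves(plan=[0, 0, -0.1, 0, 0, 0, -0.2, 0, 0, 0, -0.2, 0, 0, 0, -0.14, 0, 0, 0, -0.08, 0, 0, 0, -0.04, 0, 0, 0, 0, 0, 0, 0, 0, 0])

```text
time_s: 9.3
position: [0.6694, 0.0986, 0.0899]
tcp_rot: [[0.051, 0.999, 0.001], [0.999, -0.051, -0.0], [0.0, 0.001, -1.0]]
force: [0.1, 1.3, -1.4]
opening: 0.314
grasp_force: 30.0
```

Request:
apply_moves(plan=[0, 0, -0.02, 0, 0, 0, -0.02, 0, 0, 0, 0, 0, 0, 0, 0, 0])

```text
time_s: 9.8
position: [0.6692, 0.0986, 0.0876]
tcp_rot: [[0.051, 0.999, 0.0], [0.999, -0.051, 0.0], [0.0, 0.0, -1.0]]
force: [0.8, -0.1, -1.6]
opening: 0.306
grasp_force: 30.0
```

Request:
apply_moves(plan=[0, 0, -0.02, 0, 0, 0, 0, 0, 0, 0, 0, 0])

```text
time_s: 10.18
position: [0.6692, 0.0986, 0.0875]
tcp_rot: [[0.051, 0.999, 0.0], [0.999, -0.051, -0.0], [-0.0, 0.0, -1.0]]
force: [-2.2, 0.0, 5.8]
opening: 0.312
grasp_force: 30.0
```

Contact shows as an upward force of about 7 N, at the same height as when the pin sat in its bore, so the collar is on the plate. I'll release partway and rise.

Request:
apply_moves(plan=[0, 0, 0, 0, 0, 0, 0, 0, 0, 0, 0, 0, 0, 0, 0, 0, 0, 0, 0, 0], grip=-0.5)

```text
time_s: 10.8
position: [0.6691, 0.0986, 0.0864]
tcp_rot: [[0.051, 0.999, -0.0], [0.999, -0.051, 0.0], [0.0, -0.0, -1.0]]
force: [-0.1, -0.4, -0.2]
opening: 0.726
grasp_force: 0.0
```

Request:
apply_moves(plan=[0, 0, 0.1, 0, 0, 0, 0.3, 0, 0, 0, 0.5, 0, 0, 0, 0.5, 0, 0, 0, 0.6, 0, 0, 0, 0.6, 0, -0.5, -0.6, 0.5, 0, -0.8, -0.8, 0.2, 0, -0.8, -0.8, 0, 0, -0.4, -0.8, 0, 0, 0, -0.4, 0, 0, 0, 0, 0, 0])

```text
time_s: 12.3
position: [0.5454, -0.0726, 0.2525]
tcp_rot: [[0.053, 0.999, 0.003], [0.999, -0.053, -0.0], [-0.0, 0.003, -1.0]]
force: [0.6, 0.3, -0.2]
opening: 0.75
grasp_force: 0.0
```

Run:
```python
from h import *
np.set_printoptions(precision=4,suppress=True)
a,d=bot.capture("scene");b,e=bot.capture("top")
z=lambda i:cv2.resize(i,(400,400),interpolation=cv2.INTER_CUBIC)
cv2.imwrite("pics/j.png",np.hstack([z(a[150:310,280:440]),z(b[110:270,210:370])])[...,::-1])
for n in("scene","top"):
  for t in("red_pin","black_pin","bottle"):
    for r in bot.pinpoint(n,t)[:1]:
        u,v=r["xy"][0]*640,r["xy"][1]*480; print(n,t,r["p"],u,v,at_z(n,u,v,0 if t=="bottle" else .074))
```

```text
scene red_pin 0.64 365.312 263.28 [0.6708 0.0999 0.074 ]
scene bottle 0.8 473.792 230.88 [ 0.5809  0.3753 -0.    ]
top red_pin 0.79 292.8 190.08 [0.6663 0.0942 0.074 ]
top black_pin 0.68 234.176 273.50399999999996 [0.4952 0.2061 0.074 ]
top bottle 0.71 164.992 227.08800000000002 [0.5941 0.376  0.    ]
```

View pics/j.png

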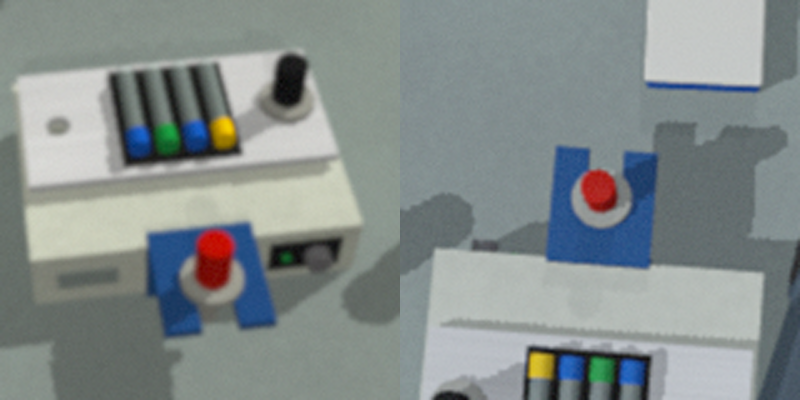

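The red pin stands upright with its collar on the bracket, at (212,275) in the left crop and (602,198) in the right. The black pin and the bottle have not moved, so I'll hand in.

```bash
python3 -c "
from rig import bot
print(bot.hand_in())"
```

```text
the job is handed in; nothing more can be done
None
```

The red pin is out of its bore and parked upright in the bracket notch, hanging by its collar and released; the black pin and the bottle were left in place, and the job was handed in at about 12.5 s of the 37 s allowed.

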